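Hold the board plate at its balance point

TASK

I need to swab the lower board of this bench instrument and want a third hand: pull its chassis drawer fully out by the dark front handle, then take the red lift handle and swing the hinged board plate up gently to the point where its weight balances over its hinge, a little short of upright. Stay there holding the red handle between the fingers with the plate still and the drawer out: your program finishes while holding, and the plate must never drop back or go over the other way. Leave the things lying round the instrument where they are.

Things in the scene. Friction and masses are not known exactly. Their poses are not given: they have to be found in the camera images.
- instrument: Beige case of a bench instrument, fixed on the black mat: 270 deep (x), 290 wide (y), 140 mm high. Origin: middle of its front edge, on the mat (2 mm above the bench). x points into the case, y to its left (as seen from the robot), z up. Place and yaw differ each time. The front is open; the chassis drawer slides in there.
- drawer (a joint): Chassis drawer: cream front panel 288 x 128 mm (top 138 mm above the mat, face 8.5 mm ahead of the case), behind it a pan with a green board and the hinged plate. 0 m = in, 0.170 = fully out at its stop, along the instrument's -x; starts 0 to 0.03 out. Friction 3 N, damping 8 N s/m, about 1.4 kg in all; stays where it is left.
- drawer_handle (a point): Centre of the dark grey pull handle, a horizontal round bar 10 mm thick and 110 mm long along the instrument's y, on two legs at its ends. The bar's centre stands 42 mm ahead of the panel face, 110 mm above the mat (30 mm below the top of the case); it can be pinched from above.
- board_plate (a joint): Metal plate hinged on the drawer, 145 mm along its pin, 176 mm from pin to free edge, 2.5 thick; on top a green board and black heat sink (72 x 58, 35 mm high). 0 rad = flat (start), 1.57 = upright, 2.1 = stop, over to the left. Hinge almost free (0.006 N m), no stay or spring. It BALANCES AT 1.445 rad (83 deg): below that it falls shut, above it falls over to the left.
- plate_hinge (a point): Point on the hinge pin's axis, midway along the plate. The pin runs along the instrument's x on the drawer's left (+y) side; the free edge is on the right. 88 mm behind the case's front edge with the drawer in (82 mm ahead of it fully out), 108 mm left of the middle, 72 mm above the mat. Plate and handle: 0.33 to 0.65 kg (hidden), centre of mass 85 mm from the pin, 11 mm above the plate.
- lift_handle: Red bow handle at the plate's free edge: round bar 10 mm thick, 90 long, parallel to the pin, a leg at each end (80 free between). Origin: bar centre; plate flat: 160 mm right of the pin, 40 above it, 112 above the mat; 34 free under the bar. x along the bar, z off the plate's top face. Hidden in the case until the drawer is out. The bar can turn in the pads, so the tool may stay pointing down.
- solvent_bottle: White plastic solvent bottle with a blue cap, 60 mm across, 150 mm high, loose; origin at the centre of its base. Leave alone.
- solder_spool: Grey metal spool, 60 mm across, 46 mm high, standing on its flange, loose; origin at the centre of its base. Leave alone.
- screw_tray: Yellow two-part screw tray, 90 x 70 x 28 mm, loose; origin at the centre of its base. Leave alone.
- screwdriver: Screwdriver with a red grip, 180 mm long, lying loose on the mat to the right of the case; origin under its middle. Leave alone.

How it is judged:
On the way, in this order (a step that is already met when the one before it is completed fails the run):
1. the drawer is pulled fully out (within 12 mm of its stop), the plate still down (value of joint drawer above 0.158 m and value of joint board_plate below 0.1 rad), for 0.2 s.
2. the plate is held by its red handle at the balance point, still (value of joint board_plate between 1.345 and 1.545 rad and velocity of joint board_plate between -0.1 and 0.1 rad/s and contact force between the fingers and lift_handle above 1 N), for 0.4 s.
At the end, for the whole second after the job is handed in: The drawer is out (at least 150 of its 170 mm) and the fingers hold the red handle (more than 1 N) with the plate still (under 0.1 rad/s) at its balance point of 1.445 rad, give or take 0.10 rad, clear of both its rest and its stop, through the last second (all of step 2 and value of joint drawer above 0.15 m); the arm keeps its last pose, push and grip.
It fails at once if the plate was dropped or flung (swung faster than 2.5 rad/s) (velocity of joint board_plate above 2.5 rad/s or velocity of joint board_plate below -2.5 rad/s).
It fails at once if the plate went over the other way (more than 0.3 rad past balance) (value of joint board_plate above 1.75 rad).
It fails at once if the plate was raised with the drawer still in, against the case (value of joint board_plate above 0.15 rad and value of joint drawer below 0.14 m).
It fails at once if a thing beside the instrument was moved by more than 20 mm (distance of any of solvent_bottle, solder_spool, screw_tray, screwdriver from where it was at the start of the episode above 0.02 m).
It also fails if it takes over 58 s, if anything falls off the work surface, if the arm or the gripper's body presses on something with over 40 N, if the wrist force passes 120 N, or if a joint passes its speed limit or range.

ROBOT

A 6-joint arm with a two-finger parallel gripper is mounted at the origin on the work surface. World frame = base frame: x ahead of the robot, y to its left, z up, the work surface at z = 0. Lengths are in m, angles in rad, forces in N, time in s.
With the tool pointing down it reaches from about 0.375 to 0.925 m from the base axis. Payload 5.7 kg.
Tool frame: the origin (TCP) lies at the very end of the fingers, on their centre line; the grasp point (between the pads) lies 19 mm behind it (tcp_to_grasp is the z of the grasp point in the tool frame, in m); z points along the fingers, y is the line along which they close (so a half turn about z gives the same grasp; the last joint's range is limited). The gripper opens to 88 mm and grips with 3 to 60 N. Pads are 20 mm wide; open, the fingers measure 115 mm over their backs; the gripper's body (75 mm by 178 mm) begins 61 mm behind the grasp point.
Start: joints at [-1.347, 0.359, 1.51, -0, 1.272, -0.115], TCP at [0.199, -0.566, 0.183] pointing down, gripper open.
Joint ranges: [-2.97, 2.97], [-1.01, 2.36], [0.21, 2.38], [-0.96, 4.11], [0.2, 2.71], [-2.98, 2.98]. Speed limits (rad/s): [2.39, 2.39, 3.14, 3.14, 3.14, 3.14].

INTERFACE

Orientations are given as [roll, pitch, yaw] about the fixed x, y, z axes, in that order (R = Rz(yaw) Ry(pitch) Rx(roll)).
In Python, from cell import * gives the robot as it stands. The module is installed in compiled form; this text tells all that it offers.
- The arm moves only by the tool carry_out, never from a script. Its argument "rows" is a list of rows, each a list of 7 numbers: the opening, from -1 (shut) to 1 (fully open), then the shift along the tool's x, y, z in mm, then the turn, a rotation vector about the tool's x, y, z in degrees. A call has exactly 5 rows; each row shifts and turns the commanded pose from where the row before left it, along the tool's axes as they then stand; what a row does not reach is not made up. A row lasts 1/10 s, in which the tool goes at most 50 mm and 8.59 degrees, less where a joint would pass 70% of its speed; a pose out of reach is approached as far as the arm can. A call with a gripper value outside its range is refused whole. The fingers move at their own pace and stop on an object; the grip force is fixed at half the most. Time passes only in rows, so rows that do not move let the fingers close, or fill a call up. It gives the time, the measured TCP pose, the force, the opening and the grip force at its end, in the units of the state.
- sense(): the state, without advancing time (a new reading comes with each control period).
- read_camera(name): name is "side" or "top" or "wrist"; returns the picture (420x560x3 uint8, red, green, blue); there is no depth.
- camera_params(name): a dict with "fx", "fy", "cx", "cy" (pixels), "T" (4x4, takes a point from camera to world coordinates); the wrist camera has in their place "mount" (4x4, takes a point from camera to tool coordinates, whose origin is the TCP and whose axes are the flange's). Camera axes: x right, y up, looking along -z (the intrinsics and any distortion apply to the point x, -y, -z); pixel columns grow to the right and rows downward; lengths in m; the calibration is good to about 2 mm. A picture is of the moment at which its call begins: read the wrist's pose just before it. camera_params takes no time and is no camera call.
- hand_in(): hands the job in; it is judged then, once.
The state is a dict: "clock": time; "joint_pos": joint angles; "joint_vel": joint speeds; "tau": joint torques, N m; "ee_pos": TCP position; "orientation": TCP orientation; "force": force on the tool from outside, world axes, zero at the start; "torque": the same for the moment, N m; "opening": opening from 0.0 (shut) to 1.0 (fully open); "gripper_force": force on a finger pad.
Only numpy, scipy, OpenCV 4.12 (cv2) and the standard library are available. Lean on these libraries where they do the work, as an engineer would, in place of code of your own. Each camera call takes 0.05 s, during which the arm holds its last target. There are 200 camera calls.

## Working session

There is one attempt and no reset: what is moved stays moved. The work goes in short steps, Python scripts to look and compute and a tool call to move; the robot and the scene stay as the last step left them, time stands still between calls to the robot, and variables do not carry over. Pictures are saved under pics/ and viewed, at most 10 in all, crops included, and the job is handed in when it is done.

Besides the shell and the picture viewer there is one more tool, called after "Request:" by a JSON object that holds its "op" and its "data", one argument or row to a line. carry_out: Moves the arm, as the interface text tells. Its arguments: {"type":"object","properties":{"rows":{"type":"array","items":{"type":"array","items":{"type":"number"}}}},"required":["rows"]}

```bash
mkdir -p pics
python3 - <<'E'
from cell import *
import cv2,numpy as np
s=sense();print({k:np.round(v,3) for k,v in s.items()})
for n in("side","top"):
    im=read_camera(n);cv2.imwrite(f"pics/{n}0.png",im[:,:,::-1])
for n in("side","top","wrist"):
    p=camera_params(n);print(n,{k:np.round(v,4).tolist() for k,v in p.items()})
E
```

```text
{'clock': np.float64(0.0), 'joint_pos': array([-1.347,  0.359,  1.511, -0.   ,  1.273, -0.115]), 'joint_vel': array([-0.001, -0.001, -0.001, -0.001,  0.   ,  0.   ]), 'tau': array([-1.0000e-03, -5.1537e+01, -2.7073e+01,  6.7000e-02,  3.5000e-02,
       -0.0000e+00]), 'ee_pos': array([ 0.199, -0.565,  0.182]), 'orientation': array([-3.14 , -0.   ,  0.339]), 'force': array([ 0.509,  0.132, -0.887]), 'torque': array([0.004, 0.026, 0.006]), 'gripper_force': np.float64(0.0), 'opening': np.float64(0.997)}
side {'fx': 497.1496, 'fy': 497.1496, 'cx': 278.93, 'cy': 212.7438, 'T': [[-0.9191, 0.2013, -0.3388, 0.2442], [-0.3941, -0.4553, 0.7984, 0.8462], [0.0065, 0.8673, 0.4978, 0.6325], [0.0, 0.0, 0.0, 1.0]]}
top {'fx': 487.1898, 'fy': 487.1898, 'cx': 279.6502, 'cy': 210.5327, 'T': [[0.0285, 0.9916, -0.1259, 0.4696], [-0.9996, 0.0272, -0.012, 0.0077], [-0.0085, 0.1262, 0.992, 1.1746], [0.0, 0.0, 0.0, 1.0]]}
wrist {'fx': 348.0002, 'fy': 348.0002, 'cx': 285.8068, 'cy': 209.6328, 'mount': [[-0.0007, 0.9572, 0.2893, 0.0786], [1.0, 0.0009, -0.0006, -0.0004], [-0.0008, 0.2893, -0.9572, -0.2016], [0.0, 0.0, 0.0, 1.0]]}
```

View pics/top0.png

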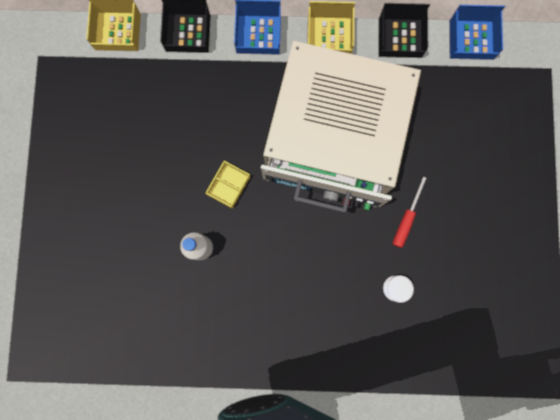

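View pics/side0.png

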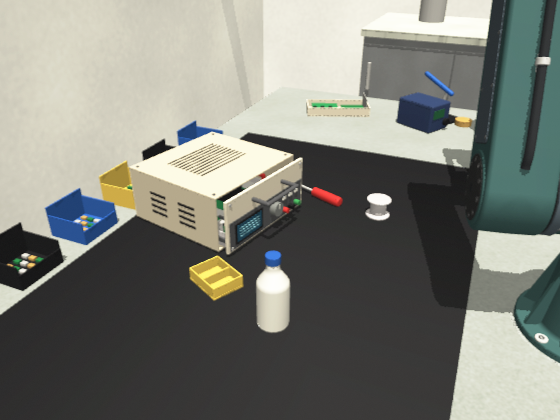

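The top view shows the case with its back corners at (295,45) and (419,65) and its front right corner near (391,187). The handle bar runs about (297,200) to (348,208). The spool is at (398,289), the bottle at (196,246), the tray at (228,184) and the screwdriver at (410,215). In the side view the drawer is slightly open.

```bash
cat > h.py <<'E'
from cell import *
import cv2,numpy as np
from scipy.spatial.transform import Rotation as Ro
def cam(n,s=None):
    p=camera_params(n)
    if n!="wrist": return p,np.array(p["T"])
    s=s or sense(); T=np.eye(4);T[:3,:3]=Ro.from_euler("xyz",s["orientation"]).as_matrix();T[:3,3]=s["ee_pos"]
    return p,T@np.array(p["mount"])
def ray(c,uv):
    p,T=c;uv=np.atleast_2d(uv).astype(float)
    d=np.c_[(uv[:,0]-p["cx"])/p["fx"],-(uv[:,1]-p["cy"])/p["fy"],-np.ones(len(uv))]@T[:3,:3].T
    return T[:3,3],d
def onz(c,uv,z):
    o,d=ray(c,uv);return o+d*((z-o[2])/d[:,2])[:,None]
def pix(c,P):
    p,T=c;q=(np.atleast_2d(P)-T[:3,3])@T[:3,:3]
    return np.c_[p["cx"]-p["fx"]*q[:,0]/q[:,2],p["cy"]+p["fy"]*q[:,1]/q[:,2]]
def tri(rays):
    A=0;b=0
    for o,d in rays:
        d=d[0]/np.linalg.norm(d[0]);M=np.eye(3)-np.outer(d,d);A=A+M;b=b+M@o
    return np.linalg.solve(A,b)
E
python3 - <<'E'
from h import *
im=cv2.imread("pics/top0.png");c=cam("top")
hsv=cv2.cvtColor(im,cv2.COLOR_BGR2HSV)
m=cv2.inRange(hsv,(8,15,120),(30,110,255));m[:,:255]=0;m[:,430:]=0;m[:42]=0;m[230:]=0
m=cv2.morphologyEx(m,cv2.MORPH_OPEN,np.ones((3,3)))
k=max(cv2.findContours(m,0,1)[0],key=cv2.contourArea)
hull=cv2.convexHull(k);print(cv2.approxPolyDP(hull,4,True)[:,0].tolist())
P=onz(c,hull[:,0],.142)[:,:2].astype(np.float32)
r=cv2.minAreaRect(P);print(r,cv2.boxPoints(r))
for n,uv,z in(("bottle",(190,244),.15),("spool",(398,289),.048),("tray",(228,184),.02),("sd",(404,229),.01),("tip",(424,179),.01),("hl",(297,199),.112),("hr",(349,209),.112)):print(n,onz(c,uv,z).round(3))
cr=cv2.resize(im[140:220,250:410],None,fx=5,fy=5,interpolation=cv2.INTER_CUBIC)
cv2.imwrite("pics/c1.png",cv2.convertScaleAbs(cr,alpha=1.5,beta=20))
E
```

```text
[[292, 42], [420, 70], [393, 187], [263, 155]]
((0.8216947317123413, -0.11075730621814728), (0.2934251129627228, 0.27665799856185913), 77.77301025390625) [[ 0.655432   -0.22484583]
 [ 0.9258144  -0.2834379 ]
 [ 0.9879575   0.00333121]
 [ 0.7175751   0.0619233 ]]
bottle [[0.524 0.207 0.15 ]]
spool [[ 0.44  -0.254  0.048]]
tray [[0.677 0.148 0.02 ]]
sd [[ 0.581 -0.277  0.01 ]]
tip [[ 0.704 -0.326  0.01 ]]
hl [[ 0.631 -0.017  0.112]]
hr [[ 0.612 -0.132  0.112]]
```

View pics/c1.png

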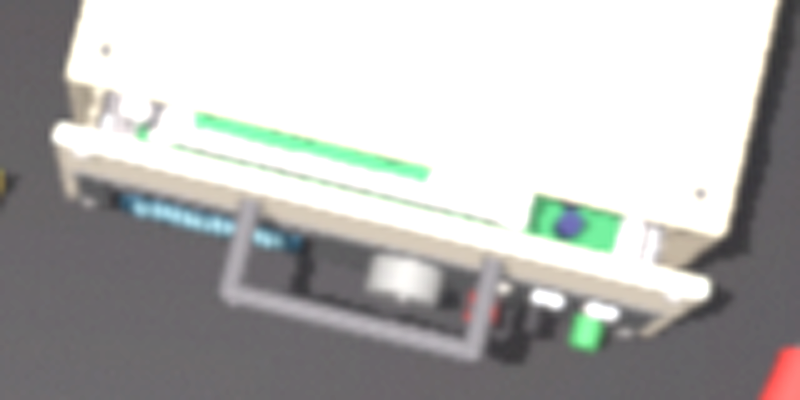

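The crop shows the handle bar corners at full-image pixels (296,199) and (344.6,210.4), on grey legs. Instrument yaw is about -12.2°, and the drawer is out by roughly 19 mm. Next I move over the handle.

Request:
{"op": "carry_out", "data": {
  "rows": [
    [1,37.5,-21.7,-10,0,0,0],
    [1,37.5,-21.7,-10,0,0,0],
    [1,37.5,-21.7,-10,0,0,0],
    [1,37.5,-21.7,-10,0,0,0],
    [1,37.5,-21.7,-10,0,0,0]
  ]
}}

```text
clock: 0.6
ee_pos: [0.3408, -0.3995, 0.233]
orientation: [-3.141, 0.0, 0.338]
force: [-0.5, 0.4, 0.2]
opening: 1.003
gripper_force: 0.0
```

Request:
{"op": "carry_out", "data": {
  "rows": [
    [1,37.5,-21.7,-4,0,0,0],
    [1,37.5,-21.7,-4,0,0,0],
    [1,37.5,-21.7,-4,0,0,0],
    [1,37.5,-21.7,-4,0,0,0],
    [1,37.5,-21.7,-4,0,0,0]
  ]
}}

```text
clock: 1.1
ee_pos: [0.4816, -0.2349, 0.2529]
orientation: [-3.141, 0.0, 0.339]
force: [1.7, -1.0, 0.2]
opening: 1.0
gripper_force: 0.0
```

Request:
{"op": "carry_out", "data": {
  "rows": [
    [1,37.5,-21.7,0,0,0,0],
    [1,37.5,-21.7,0,0,0,0],
    [1,37.5,-21.7,0,0,0,0],
    [1,37.5,-21.7,0,0,0,0],
    [1,37.5,-21.7,0,0,0,0]
  ]
}}

```text
clock: 1.6
ee_pos: [0.6224, -0.0703, 0.2525]
orientation: [-3.141, 0.001, 0.339]
force: [0.2, -1.4, 0.2]
opening: 1.003
gripper_force: 0.0
```

Request:
{"op": "carry_out", "data": {
  "rows": [
    [1,0,0,0,0,0,-8.5],
    [1,0,0,0,0,0,-8.5],
    [1,0,0,0,0,0,-8.5],
    [1,0,0,0,0,0,-8.5],
    [1,0,0,0,0,0,-8.5]
  ]
}}

```text
clock: 2.1
ee_pos: [0.6214, -0.0717, 0.2523]
orientation: [-3.14, 0.0, 1.087]
force: [0.1, 0.4, 0.7]
opening: 0.997
gripper_force: 0.0
```

Request:
{"op": "carry_out", "data": {
  "rows": [
    [1,0,0,0,0,0,-8],
    [1,0,0,0,0,0,-8],
    [1,0,0,0,0,0,0],
    [1,0,0,0,0,0,0],
    [1,0,0,0,0,0,0]
  ]
}}

```text
clock: 2.6
ee_pos: [0.6216, -0.0719, 0.2528]
orientation: [-3.141, -0.0, 1.357]
force: [-0.1, -0.4, 0.0]
opening: 0.998
gripper_force: 0.0
```

Run:
```python
from h import *
s=sense();im=read_camera("wrist");cv2.imwrite("pics/w1.png",im[:,:,::-1])
np.savez("pics/w1.npz",p=s["ee_pos"],o=s["orientation"])
print(s["clock"],s["ee_pos"],np.degrees(s["orientation"]),s["joint_pos"])
```

```text
2.6 [ 0.62162997 -0.07189628  0.25277761] [-1.79977283e+02 -6.20408023e-03  7.77547827e+01] [-2.25543560e-01  3.45284649e-01  1.35610920e+00  1.04470338e-04
  1.44059654e+00 -1.18378067e-02]
```

View pics/w1.png

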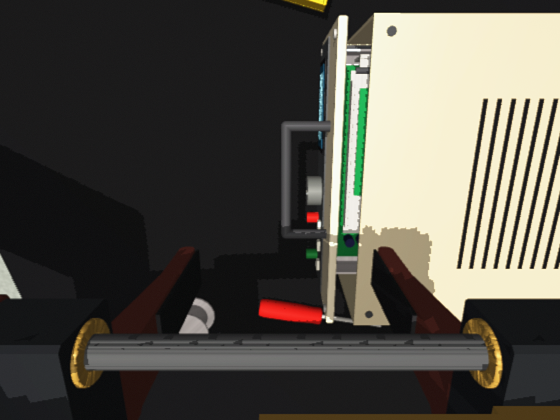

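The wrist view shows the handle bar upright at u≈287, from (287,127) to (288,233). The panel is at u≈335, and the yaw alignment looks right. I'll triangulate this against the top view.

Run:
```python
from h import *
z=np.load("pics/w1.npz");w=cam("wrist",dict(ee_pos=z["p"],orientation=z["o"]));t=cam("top")
# subpixel bar column from the wrist picture
g=cv2.cvtColor(cv2.imread("pics/w1.png"),6)
cols=[];
for v in range(140,225,12):
    r=g[v-3:v+4,272:302].mean(0);x=np.arange(272,302);k=r>r.min()+.5*(r.max()-r.min());cols.append((v,x[k].min(),x[k].max()))
print(cols)
L=tri([ray(w,(287,127)),ray(t,(296,199))]);R=tri([ray(w,(287.5,232)),ray(t,(344.6,210.4))])
print(L,R,(L+R)/2,np.linalg.norm(L-R),np.degrees(np.arctan2(*(L-R)[1::-1]))-90)
a=onz(w,[(287,127),(287.5,232)],.112);print(a,a.mean(0),np.degrees(np.arctan2(*(a[0]-a[1])[1::-1]))-90)
print(pix(w,[L,R]),pix(t,[L,R]))
```

```text
[(140, np.int64(282), np.int64(289)), (152, np.int64(282), np.int64(289)), (164, np.int64(282), np.int64(289)), (176, np.int64(282), np.int64(289)), (188, np.int64(282), np.int64(289)), (200, np.int64(282), np.int64(289)), (212, np.int64(282), np.int64(289)), (224, np.int64(281), np.int64(289))]
[ 0.6338987  -0.01545696  0.09429861] [ 0.61067852 -0.12382215  0.09986575] [ 0.62228861 -0.06963955  0.09708218] 0.1109647971312756 -12.094288408320622
[[ 0.63415722 -0.01474086  0.112     ]
 [ 0.6119414  -0.1197072   0.112     ]] [ 0.62304931 -0.06722403  0.112     ] -11.950133280297223
[[286.8457707  126.67141236]
 [287.11446445 231.78211796]] [[296.15614775 198.9659026 ]
 [344.74373488 210.23739161]]
```

Request:
{"op": "carry_out", "data": {
  "rows": [
    [-0.09,10,0,16,0,0,0],
    [-0.09,10,0,16,0,0,0],
    [-0.09,9.5,-0.7,16,0,0,0],
    [-0.09,0,0,16,0,0,0],
    [-0.09,0,0,16,0,0,0]
  ]
}}

```text
clock: 3.15
ee_pos: [0.6273, -0.0425, 0.1724]
orientation: [3.142, -0.0, 1.359]
force: [-0.4, -0.3, 0.2]
opening: 0.587
gripper_force: 0.0
```

Run:
```python
from h import *
s=sense();im=read_camera("wrist")[:,:,::-1].copy();cv2.imwrite("pics/w2.png",im)
np.savez("pics/w2.npz",p=s["ee_pos"],o=s["orientation"])
print(s["clock"],s["ee_pos"],np.degrees(s["orientation"]),s["opening"])
c=cam("wrist",s);print(pix(c,[[.6338,-.0155,.112],[.6113,-.121,.112]]))
```

```text
3.15 [ 0.62728674 -0.04251289  0.17236596] [ 1.79996078e+02 -8.95743032e-03  7.78525862e+01] 0.5867900778876234
[[288.01497965 174.88739453]
 [288.11412142 299.55990456]]
```

View pics/w2.png

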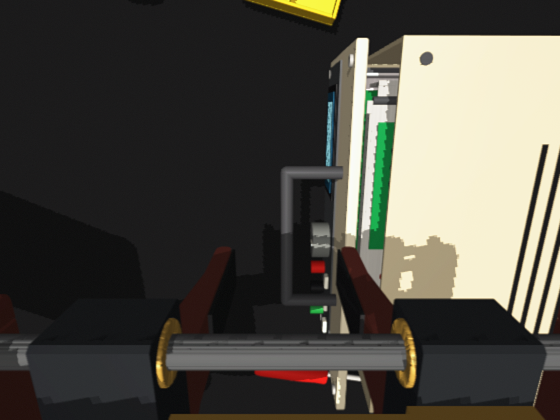

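The bar is at u≈287 with its ends at v≈173 and v≈300. The prediction for z = 0.112 was 175 and 300, so the height is confirmed, and the fingers straddle the bar.

Request:
{"op": "carry_out", "data": {
  "rows": [
    [-0.09,0,0,0,0,0,0],
    [-0.09,0,0,4,0,0,0],
    [-0.09,0,0,4,0,0,0],
    [-0.09,0,0,4,0,0,0],
    [-0.09,0,0,4,0,0,0]
  ]
}}

```text
clock: 3.7
ee_pos: [0.6274, -0.043, 0.1571]
orientation: [3.141, -0.0, 1.36]
force: [-1.4, 0.3, 0.4]
opening: 0.449
gripper_force: 0.0
```

Run:
```python
from h import *
cs=[]
for n in("w1","w2"):
    z=np.load(f"pics/{n}.npz");cs.append(cam("wrist",dict(ee_pos=z["p"],orientation=z["o"])))
L=tri([ray(cs[0],(286,127)),ray(cs[1],(287,173))]);R=tri([ray(cs[0],(286,232.5)),ray(cs[1],(287,300))])
print(L,R,(L+R)/2, sense()["opening"])
```

```text
[ 0.63316336 -0.01482695  0.10711599] [ 0.61084048 -0.11793648  0.11745537] [ 0.62200192 -0.06638171  0.11228568] 0.4494181557154186
```

Request:
{"op": "carry_out", "data": {
  "rows": [
    [-0.09,0,0,13,0,0,0],
    [-0.09,0,0,13,0,0,0],
    [-0.09,0,0,13,0,0,0],
    [-0.09,0,0,13,0,0,0],
    [-0.09,0,0,11,0,0,0]
  ]
}}

```text
clock: 4.2
ee_pos: [0.6266, -0.0428, 0.0922]
orientation: [-3.14, -0.0, 1.36]
force: [-1.2, -0.3, -0.6]
opening: 0.451
gripper_force: 0.0
```

Request:
{"op": "carry_out", "data": {
  "rows": [
    [-1,0,0,0,0,0,0],
    [-1,0,0,0,0,0,0],
    [-1,0,0,0,0,0,0],
    [-1,0,0,0,0,0,0],
    [-1,0,0,0,0,0,0]
  ]
}}

```text
clock: 4.7
ee_pos: [0.6277, -0.043, 0.0946]
orientation: [3.14, -0.0, 1.36]
force: [-0.2, 1.1, 1.2]
opening: 0.039
gripper_force: 0.0
```

Run:
```python
from h import *
s=sense();im=read_camera("wrist")[:,:,::-1].copy();cv2.imwrite("pics/w3.png",im)
print(s["clock"],s["ee_pos"],s["opening"],s["gripper_force"],s["force"])
s=sense();print(s["opening"],s["gripper_force"])
```

```text
4.7 [ 0.62768916 -0.04298584  0.0945978 ] 0.0385398143994262 0.0 [-0.24978601  1.07379698  1.20860343]
0.01522258812436475 0.0
```

View pics/w3.png

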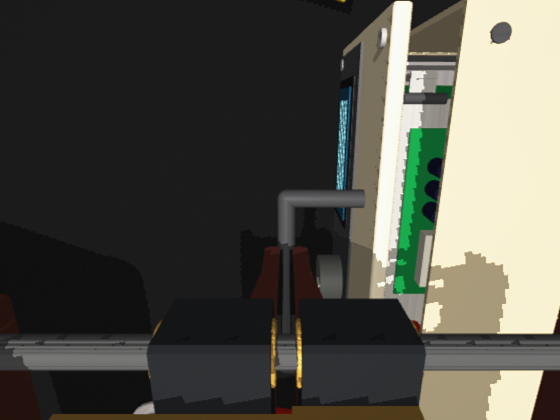

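The wrist view shows the bar corner at (287,199) and the closed fingers from (265..308,248), with the bar running between them. The reported opening is below the bar thickness, so I'll zoom in here and in the side view.

Request:
{"op": "carry_out", "data": {
  "rows": [
    [-1,0,0,0,0,0,0],
    [-1,0,0,0,0,0,0],
    [-1,0,0,0,0,0,0],
    [-1,0,0,0,0,0,0],
    [-1,0,0,0,0,0,0]
  ]
}}

```text
clock: 5.25
ee_pos: [0.6272, -0.0429, 0.0939]
orientation: [-3.141, -0.0, 1.36]
force: [-0.5, 0.2, -0.2]
opening: 0.01
gripper_force: 0.0
```

Run:
```python
from h import *
a=read_camera("wrist")[185:335,220:360,::-1];s=sense();b=read_camera("side")[:,:,::-1]
u=pix(cam("side"),s["ee_pos"])[0].astype(int);print(s["ee_pos"],u,s["opening"],s["gripper_force"])
b=b[u[1]-75:u[1]+35,u[0]-60:u[0]+60]
f=lambda i:cv2.convertScaleAbs(cv2.resize(i,(400,430),interpolation=cv2.INTER_CUBIC),alpha=1.8,beta=30)
cv2.imwrite("pics/c2.png",np.hstack([f(a),f(b)]))
```

```text
[ 0.62721594 -0.04291143  0.0939475 ] [276 206] 0.0028392079464697553 0.0
```

View pics/c2.png

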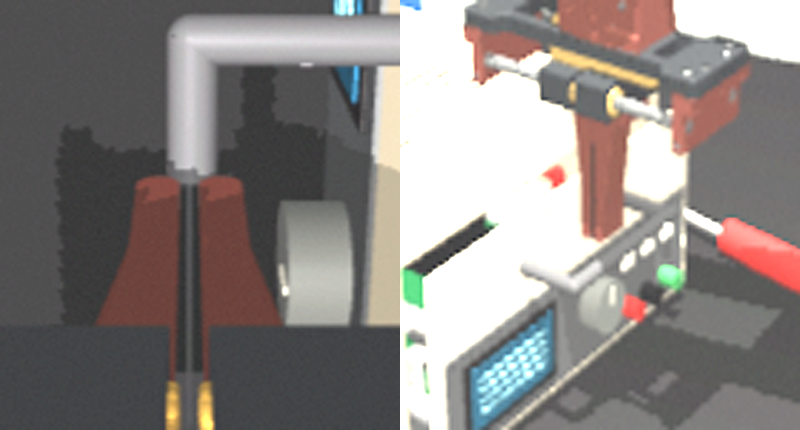

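The tips are clearly shut above the bar. In the side view they end about 15 px (about 35 mm) above where the reported TCP projects, and the wrist view agrees. The real fingertips sit about 35 mm behind the reported TCP, so I'll open, go 35 mm lower and close again.

Request:
{"op": "carry_out", "data": {
  "rows": [
    [-0.09,0,0,0,0,0,0],
    [-0.09,0,0,0,0,0,0],
    [-0.09,0,0,0,0,0,0],
    [-0.09,0,0,0,0,0,0],
    [-0.09,0,0,0,0,0,0]
  ]
}}

```text
clock: 5.85
ee_pos: [0.6272, -0.0429, 0.0939]
orientation: [-3.141, -0.0, 1.36]
force: [-0.1, -0.1, 0.4]
opening: 0.418
gripper_force: 0.0
```

Request:
{"op": "carry_out", "data": {
  "rows": [
    [-0.09,0,0,7,0,0,0],
    [-0.09,0,0,7,0,0,0],
    [-0.09,0,0,7,0,0,0],
    [-0.09,0,0,7,0,0,0],
    [-0.09,0,0,7,0,0,0]
  ]
}}

```text
clock: 6.35
ee_pos: [0.6269, -0.0428, 0.058]
orientation: [-3.141, -0.0, 1.36]
force: [-0.2, 0.8, -0.5]
opening: 0.455
gripper_force: 0.0
```

Request:
{"op": "carry_out", "data": {
  "rows": [
    [-1,0,0,0,0,0,0],
    [-1,0,0,0,0,0,0],
    [-1,0,0,0,0,0,0],
    [-1,0,0,0,0,0,0],
    [-1,0,0,0,0,0,0]
  ]
}}

```text
clock: 6.85
ee_pos: [0.6278, -0.043, 0.0594]
orientation: [3.141, -0.0, 1.36]
force: [-0.1, 0.3, 0.6]
opening: 0.109
gripper_force: 30.0
```

Gripped, with opening 0.109 (the 10 mm bar) and 30 N. Now the pull.

Request:
{"op": "carry_out", "data": {
  "rows": [
    [-1,0,-4,0,0,0,0],
    [-1,0,-8,0,0,0,0],
    [-1,0,-10,0,0,0,0],
    [-1,0,-10,0,0,0,0],
    [-1,0,-10,0,0,0,0]
  ]
}}

```text
clock: 7.35
ee_pos: [0.5857, -0.0338, 0.0594]
orientation: [3.141, -0.0, 1.36]
force: [2.9, 0.2, 0.3]
opening: 0.104
gripper_force: 30.0
```

Request:
{"op": "carry_out", "data": {
  "rows": [
    [-1,0,-12,0,0,0,0],
    [-1,0,-12,0,0,0,0],
    [-1,0,-12,0,0,0,0],
    [-1,0,-12,0,0,0,0],
    [-1,0,-12,0,0,0,0]
  ]
}}

```text
clock: 7.85
ee_pos: [0.5269, -0.021, 0.0593]
orientation: [3.141, -0.001, 1.36]
force: [4.4, 2.3, 3.3]
opening: 0.109
gripper_force: 30.0
```

Request:
{"op": "carry_out", "data": {
  "rows": [
    [-1,0,-10,0,0,0,0],
    [-1,0,-8,0,0,0,0],
    [-1,0,-6,0,0,0,0],
    [-1,0,-5,0,0,0,0],
    [-1,0,-5,0,0,0,0]
  ]
}}

```text
clock: 8.35
ee_pos: [0.4938, -0.0138, 0.0593]
orientation: [3.141, -0.001, 1.359]
force: [4.0, 3.5, 4.1]
opening: 0.107
gripper_force: 30.0
```

Request:
{"op": "carry_out", "data": {
  "rows": [
    [-1,0,-3,0,0,0,0],
    [-1,0,-3,0,0,0,0],
    [-1,0,-3,0,0,0,0],
    [-1,0,-2,0,0,0,0],
    [-1,0,-2,0,0,0,0]
  ]
}}

```text
clock: 8.85
ee_pos: [0.4813, -0.011, 0.0593]
orientation: [3.141, -0.001, 1.359]
force: [4.6, 4.0, 4.9]
opening: 0.102
gripper_force: 30.0
```

Request:
{"op": "carry_out", "data": {
  "rows": [
    [-1,0,-2,0,0,0,0],
    [-1,0,-2,0,0,0,0],
    [-1,0,-2,0,0,0,0],
    [-1,0,-2,0,0,0,0],
    [-1,0,-2,0,0,0,0]
  ]
}}

```text
clock: 9.35
ee_pos: [0.482, -0.0112, 0.0595]
orientation: [3.123, -0.002, 1.359]
force: [30.8, -0.3, -31.9]
opening: 0.102
gripper_force: 30.0
```

At the stop. I'll relax, then release.

Request:
{"op": "carry_out", "data": {
  "rows": [
    [-1,0,3,0,0,0,0],
    [-1,0,3,0,0,0,0],
    [-1,0,3,0,0,0,0],
    [-1,0,0,0,0,0,0],
    [-1,0,0,0,0,0,0]
  ]
}}

```text
clock: 9.85
ee_pos: [0.4813, -0.011, 0.0593]
orientation: [3.14, -0.001, 1.359]
force: [5.8, 4.2, 1.3]
opening: 0.102
gripper_force: 30.0
```

Request:
{"op": "carry_out", "data": {
  "rows": [
    [-0.09,0,0,0,0,0,0],
    [-0.09,0,0,0,0,0,0],
    [-0.09,0,0,0,0,0,0],
    [-0.09,0,0,0,0,0,0],
    [-0.09,0,0,0,0,0,0]
  ]
}}

```text
clock: 10.35
ee_pos: [0.4798, -0.0115, 0.0587]
orientation: [-3.14, 0.0, 1.36]
force: [0.3, 0.5, 0.5]
opening: 0.454
gripper_force: 0.0
```

Request:
{"op": "carry_out", "data": {
  "rows": [
    [-0.09,0,0,-10,0,0,0],
    [-0.09,0,0,-15,0,0,0],
    [-0.09,0,0,-20,0,0,0],
    [-0.09,0,0,-40,0,0,0],
    [-0.09,0,0,-45,0,0,0]
  ]
}}

```text
clock: 10.85
ee_pos: [0.4792, -0.0113, 0.19]
orientation: [-3.139, 0.0, 1.36]
force: [0.0, 0.2, -1.3]
opening: 0.452
gripper_force: 0.0
```

Request:
{"op": "carry_out", "data": {
  "rows": [
    [-0.09,-15,28,-14,0,0,0],
    [-0.09,-15,28,-14,0,0,0],
    [-0.09,-15,28,-14,0,0,0],
    [-0.09,-15,28,-14,0,0,0],
    [-0.09,-16,28,-14,0,0,0]
  ]
}}

```text
clock: 11.35
ee_pos: [0.6021, -0.1159, 0.2604]
orientation: [3.141, -0.0, 1.36]
force: [0.2, 0.1, -0.2]
opening: 0.455
gripper_force: 0.0
```

Request:
{"op": "carry_out", "data": {
  "rows": [
    [-0.09,0,0,0,0,0,8.2],
    [-0.09,0,0,0,0,0,8.2],
    [-0.09,0,0,0,0,0,8.2],
    [-0.09,0,0,0,0,0,8.2],
    [-0.09,0,0,0,0,0,8.2]
  ]
}}

```text
clock: 11.85
ee_pos: [0.6012, -0.1151, 0.2597]
orientation: [-3.142, 0.0, 0.638]
force: [-0.8, 0.5, 0.3]
opening: 0.456
gripper_force: 0.0
```

Request:
{"op": "carry_out", "data": {
  "rows": [
    [-0.09,0,0,0,0,0,8.2],
    [-0.09,0,0,0,0,0,8.2],
    [-0.09,0,0,0,0,0,8.2],
    [-0.09,0,0,0,0,0,8.2],
    [-0.09,0,0,0,0,0,8.2]
  ]
}}

```text
clock: 12.35
ee_pos: [0.6012, -0.1151, 0.2597]
orientation: [-3.142, 0.0, -0.077]
force: [-0.0, 0.1, 0.7]
opening: 0.457
gripper_force: 0.0
```

Request:
{"op": "carry_out", "data": {
  "rows": [
    [-0.09,0,0,0,0,0,8.1],
    [-0.09,0,0,0,0,0,0],
    [-0.09,0,0,0,0,0,0],
    [-0.09,0,0,0,0,0,0],
    [-0.09,0,0,0,0,0,0]
  ]
}}

```text
clock: 12.85
ee_pos: [0.6015, -0.1151, 0.2591]
orientation: [-3.141, 0.0, -0.211]
force: [-0.0, 0.1, -0.5]
opening: 0.458
gripper_force: 0.0
```

Run:
```python
from h import *
s=sense();im=read_camera("wrist")[:,:,::-1].copy();cv2.imwrite("pics/w4.png",im)
np.savez("pics/w4.npz",p=s["ee_pos"],o=s["orientation"])
t=read_camera("top")[:,:,::-1].copy();cv2.imwrite("pics/top4.png",t)
print(s["clock"],s["ee_pos"],np.degrees(s["orientation"]),s["opening"])
```

```text
12.85 [ 0.60147008 -0.11512852  0.2590594 ] [-1.79993939e+02  4.47966914e-03 -1.20909045e+01] 0.45770621887929785
```

View pics/w4.png

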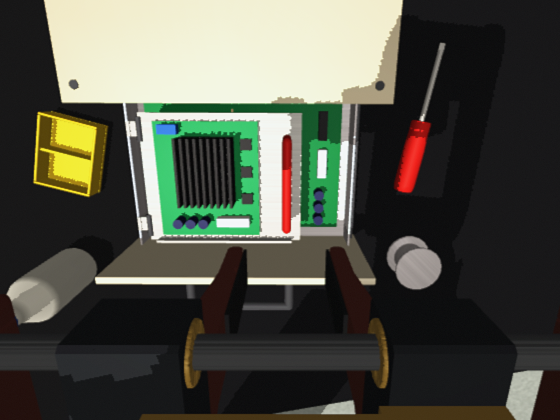

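The red bar is upright in the image at u≈287, from v≈135 to v≈235, and the drawer is out. I'll extract it, go down and take the second view.

```bash
cat >> h.py <<'E'
def red(im,box):
    h=cv2.cvtColor(im,cv2.COLOR_BGR2HSV);m=cv2.inRange(h,(0,170,130),(8,255,255))|cv2.inRange(h,(172,170,130),(180,255,255))
    k=np.zeros_like(m);k[box[0]:box[1],box[2]:box[3]]=1;m*=k
    c=max(cv2.findContours(m,0,1)[0],key=cv2.contourArea);return cv2.minAreaRect(c)
def ends(r):
    b=cv2.boxPoints(r);b=b[np.argsort(b[:,1])];return b[:2].mean(0),b[2:].mean(0)
E
python3 - <<'E'
from h import *
z=np.load("pics/w4.npz");w=cam("wrist",dict(ee_pos=z["p"],orientation=z["o"]))
r=red(cv2.imread("pics/w4.png"),(120,245,265,305));e=ends(r);print(r,e)
P=onz(w,e,.114);print(P,P.mean(0))
rt=red(cv2.imread("pics/top4.png"),(190,280,290,390));et=ends(rt);print(rt,et,onz(cam("top"),et,.114))
E
```

```text
((286.4999694824219, 185.99996948242188), (6.999999046325684, 91.99998474121094), 0.0) (array([286.49997, 139.99997], dtype=float32), array([286.49997, 231.99997], dtype=float32))
[[ 0.645505   -0.12564493  0.114     ]
 [ 0.5514874  -0.10548987  0.114     ]] [ 0.5984962 -0.1155674  0.114    ]Traceback (most recent call last):
  File "<stdin>", line 5, in <module>
  File "h.py", line 26, in red
    c=max(cv2.findContours(m,0,1)[0],key=cv2.contourArea);return cv2.minAreaRect(c)
ValueError: max() iterable argument is empty
```

Request:
{"op": "carry_out", "data": {
  "rows": [
    [-0.09,0,0,12,0,0,0],
    [-0.09,0,0,12,0,0,0],
    [-0.09,0,0,12,0,0,0],
    [-0.09,0,0,12,0,0,0],
    [-0.09,0,0,12,0,0,0]
  ]
}}

```text
clock: 13.45
ee_pos: [0.6011, -0.115, 0.1974]
orientation: [-3.141, 0.001, -0.213]
force: [0.4, 0.3, -0.5]
opening: 0.457
gripper_force: 0.0
```

Run:
```python
from h import *
z=np.load("pics/w4.npz");w=cam("wrist",dict(ee_pos=z["p"],orientation=z["o"]))
e4=ends(red(cv2.imread("pics/w4.png"),(120,245,265,305)))
s=sense();im=read_camera("wrist")[:,:,::-1].copy();cv2.imwrite("pics/w5.png",im);c=cam("wrist",s)
print(s["ee_pos"],pix(c,onz(w,e4,.114)))
r=red(im,(120,330,262,312));e=ends(r);print(r,e)
for a,b in zip(e4,e):print(tri([ray(w,a),ray(c,b)]))
P=onz(c,e,.114);print(P,P.mean(0))
```

```text
[ 0.60110106 -0.11500165  0.1973642 ] [[286.67926356 146.80931027]
 [286.83745361 255.73600059]]
((286.5, 201.5), (111.0, 9.0), 90.0) (array([286.5, 146. ], dtype=float32), array([286.5, 257. ], dtype=float32))
[ 0.64211876 -0.12493884  0.07790231]
[ 0.55683    -0.10644768  0.1285253 ]
[[ 0.64617141 -0.12564082  0.114     ]
 [ 0.55035229 -0.10493754  0.114     ]] [ 0.59826185 -0.11528918  0.114     ]
```

Request:
{"op": "carry_out", "data": {
  "rows": [
    [-0.3,-2.5,1,15,0,0,0],
    [-0.3,0,0,16,0,0,0],
    [-0.3,0,0,16,0,0,0],
    [-0.3,0,0,16,0,0,0],
    [-0.3,0,0,16,0,0,0]
  ]
}}

```text
clock: 14.0
ee_pos: [0.5989, -0.1156, 0.1191]
orientation: [-3.141, -0.0, -0.213]
force: [-0.9, 0.7, -0.3]
opening: 0.353
gripper_force: 0.0
```

Request:
{"op": "carry_out", "data": {
  "rows": [
    [-0.3,0,0,12,0,0,0],
    [-0.3,0,0,12,0,0,0],
    [-0.3,0,0,12,0,0,0],
    [-0.3,0,0,12,0,0,0],
    [-0.3,0,0,9,0,0,0]
  ]
}}

```text
clock: 14.5
ee_pos: [0.5987, -0.1155, 0.0619]
orientation: [-3.141, 0.001, -0.213]
force: [0.2, 0.0, -0.6]
opening: 0.35
gripper_force: 0.0
```

Request:
{"op": "carry_out", "data": {
  "rows": [
    [-1,0,0,0,0,0,0],
    [-1,0,0,0,0,0,0],
    [-1,0,0,0,0,0,0],
    [-1,0,0,0,0,0,0],
    [-1,0,0,0,0,0,0]
  ]
}}

```text
clock: 15.0
ee_pos: [0.5995, -0.1151, 0.0635]
orientation: [-3.141, -0.001, -0.213]
force: [1.1, 3.7, 0.3]
opening: 0.104
gripper_force: 30.0
```

Gripped. Next, the arc increments.

```bash
python3 -c "
import numpy as np
p=np.arctan2(40,160)+np.r_[0,.02,.05,np.linspace(.1,1.395,24),1.42,1.437,1.445]
y=-164.9*np.cos(p);z=164.9*np.sin(p)
y=np.round(y-y[0],1);z=np.round(z-z[0],1)
d=[[-1,0,round(float(-a),1),round(float(-b),1),0,0,0] for a,b in zip(np.diff(y),np.diff(z))]
for i in range(0,len(d),5):print(d[i:i+5])
print(y[::5],z[::5],y[-1],z[-1])"
```

```text
[[-1, 0, -0.8, -3.2, 0, 0, 0], [-1, 0, -1.4, -4.7, 0, 0, 0], [-1, 0, -2.6, -7.9, 0, 0, 0], [-1, 0, -3.4, -8.6, 0, 0, 0], [-1, 0, -3.8, -8.5, 0, 0, 0]]
[[-1, 0, -4.4, -8.2, 0, 0, 0], [-1, 0, -4.8, -7.9, 0, 0, 0], [-1, 0, -5.2, -7.7, 0, 0, 0], [-1, 0, -5.6, -7.4, 0, 0, 0], [-1, 0, -6.1, -7.0, 0, 0, 0]]
[[-1, 0, -6.4, -6.7, 0, 0, 0], [-1, 0, -6.9, -6.3, 0, 0, 0], [-1, 0, -7.1, -5.9, 0, 0, 0], [-1, 0, -7.5, -5.5, 0, 0, 0], [-1, 0, -7.8, -5.1, 0, 0, 0]]
[[-1, 0, -8.0, -4.6, 0, 0, 0], [-1, 0, -8.3, -4.2, 0, 0, 0], [-1, 0, -8.5, -3.7, 0, 0, 0], [-1, 0, -8.7, -3.2, 0, 0, 0], [-1, 0, -8.9, -2.7, 0, 0, 0]]
[[-1, 0, -9.0, -2.2, 0, 0, 0], [-1, 0, -9.2, -1.7, 0, 0, 0], [-1, 0, -9.2, -1.2, 0, 0, 0], [-1, 0, -9.2, -0.7, 0, 0, 0], [-1, 0, -9.3, -0.1, 0, 0, 0]]
[[-1, 0, -9.3, 0.4, 0, 0, 0], [-1, 0, -4.1, 0.3, 0, 0, 0], [-1, 0, -2.8, 0.3, 0, 0, 0], [-1, 0, -1.3, 0.2, 0, 0, 0]]
[  0.   12.   38.1  73.8 116.2 162.1] [  0.   32.9  71.1 100.6 119.  124.9] 179.6 123.7
```

Request:
{"op": "carry_out", "data": {
  "rows": [
    [-1,0,-0.8,-3.2,0,0,0],
    [-1,0,-1.4,-4.7,0,0,0],
    [-1,0,-2.6,-7.9,0,0,0],
    [-1,0,-3.4,-8.6,0,0,0],
    [-1,0,-3.8,-8.5,0,0,0]
  ]
}}

```text
clock: 15.5
ee_pos: [0.602, -0.1037, 0.0965]
orientation: [-3.142, -0.001, -0.213]
force: [4.9, 2.1, -6.7]
opening: 0.105
gripper_force: 30.0
```

Request:
{"op": "carry_out", "data": {
  "rows": [
    [-1,0,-4.4,-8.2,0,0,0],
    [-1,0,-4.8,-7.9,0,0,0],
    [-1,0,-5.2,-7.7,0,0,0],
    [-1,0,-5.6,-7.4,0,0,0],
    [-1,0,-6.1,-7.0,0,0,0]
  ]
}}

```text
clock: 16.0
ee_pos: [0.6073, -0.0792, 0.1352]
orientation: [3.14, -0.001, -0.213]
force: [3.0, -4.1, -1.6]
opening: 0.106
gripper_force: 30.0
```

Request:
{"op": "carry_out", "data": {
  "rows": [
    [-1,0,-6.4,-6.7,0,0,0],
    [-1,0,-6.9,-6.3,0,0,0],
    [-1,0,-7.1,-5.9,0,0,0],
    [-1,0,-7.5,-5.5,0,0,0],
    [-1,0,-7.8,-5.1,0,0,0]
  ]
}}

```text
clock: 16.5
ee_pos: [0.6147, -0.0458, 0.1657]
orientation: [3.137, -0.002, -0.213]
force: [0.9, -7.7, 6.3]
opening: 0.1
gripper_force: 30.0
```

Run:
```python
from h import *
s=sense();print(s["force"],s["ee_pos"],s["opening"])
a=read_camera("wrist")[:,:,::-1];b=read_camera("side")[100:310,150:430,::-1]
cv2.imwrite("pics/m.png",np.hstack([cv2.resize(a,(400,300)),cv2.resize(b,(400,300))]))
```

```text
[ 0.92836425 -7.6541104   6.33546418] [ 0.61474128 -0.04577155  0.16574919] 0.10031905104756021
```

View pics/m.png

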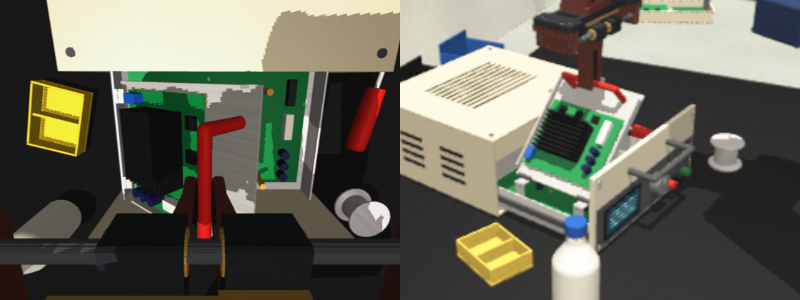

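Mid-lift: the wrist half shows the red bar pinched between the fingers, and the side half shows the plate tilted up about 40° with nothing else touched. The force points radially outward, so I widen the arc by about 2 mm.

Request:
{"op": "carry_out", "data": {
  "rows": [
    [-1,0,-7.5,-5.4,0,0,0],
    [-1,0,-7.9,-5,0,0,0],
    [-1,0,-8.5,-3.8,0,0,0],
    [-1,0,-8.7,-3.2,0,0,0],
    [-1,0,-8.9,-2.7,0,0,0]
  ]
}}

```text
clock: 17.1
ee_pos: [0.6238, -0.0039, 0.1857]
orientation: [3.139, -0.002, -0.213]
force: [2.0, -3.2, 2.5]
opening: 0.105
gripper_force: 30.0
```

Request:
{"op": "carry_out", "data": {
  "rows": [
    [-1,0,-9.0,-2.2,0,0,0],
    [-1,0,-9.2,-1.7,0,0,0],
    [-1,0,-9.2,-1.2,0,0,0],
    [-1,0,-9.2,-0.7,0,0,0],
    [-1,0,-9.3,-0.2,0,0,0]
  ]
}}

```text
clock: 17.6
ee_pos: [0.6339, 0.0425, 0.1908]
orientation: [-3.141, -0.002, -0.213]
force: [4.3, -1.3, 2.6]
opening: 0.104
gripper_force: 30.0
```

Request:
{"op": "carry_out", "data": {
  "rows": [
    [-1,0,-6,0.2,0,0,0],
    [-1,0,-5,0.3,0,0,0],
    [-1,0,-3,0.3,0,0,0],
    [-1,0,-2,0.2,0,0,0],
    [-1,0,-1,0.1,0,0,0]
  ]
}}

```text
clock: 18.1
ee_pos: [0.6376, 0.0593, 0.1892]
orientation: [-3.141, -0.002, -0.212]
force: [4.5, -0.7, 6.0]
opening: 0.105
gripper_force: 30.0
```

Request:
{"op": "carry_out", "data": {
  "rows": [
    [-1,0,0,0,0,0,0],
    [-1,0,0,0,0,0,0],
    [-1,0,0,0,0,0,0],
    [-1,0,0,0,0,0,0],
    [-1,0,0,0,0,0,0]
  ]
}}

```text
clock: 18.6
ee_pos: [0.6376, 0.0591, 0.1893]
orientation: [-3.141, -0.002, -0.213]
force: [5.4, -1.3, 5.0]
opening: 0.104
gripper_force: 30.0
```

Run:
```python
from h import *
s=sense();print(s["clock"],s["force"],s["ee_pos"],s["opening"],s["gripper_force"])
ex=np.array([np.cos(np.radians(-12.2)),np.sin(np.radians(-12.2))]);ey=np.array([-ex[1],ex[0]])
b0=np.array([.5995,-.1151]);h=b0+.160*ey
y=(s["ee_pos"][:2]-h)@ey;z=s["ee_pos"][2]-.0635+.040
print("ex drift",(s["ee_pos"][:2]-b0)@ex,"R",np.hypot(y,z),"theta",np.arctan2(z,-y)-np.arctan2(40,160))
a=read_camera("wrist")[:,:,::-1];b=read_camera("side")[70:280,150:430,::-1]
cv2.imwrite("pics/e.png",np.hstack([cv2.resize(a,(400,300)),cv2.resize(b,(400,300))]))
```

```text
18.6 [ 5.42170962 -1.34436293  4.9551885 ] [0.63757273 0.0591195  0.18926366] 0.10401818154111815 30.003225803375244
ex drift 0.00039599055604913613 R 0.1667741064348046 theta 1.4359530744460363
```

View pics/e.png

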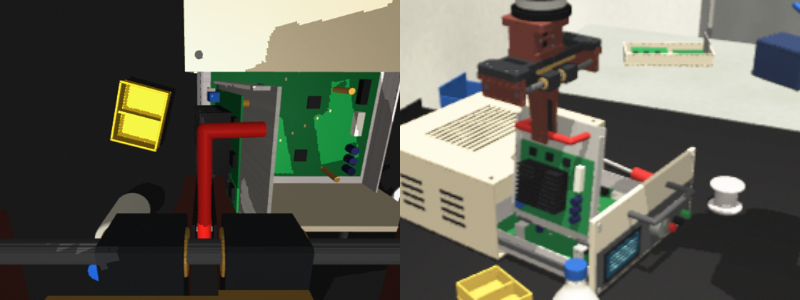

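The plate stands almost upright, the red bar is held between the fingers, and the drawer is out. Estimated angle is 1.44 rad and it is still, so I'm handing in.

```bash
python3 -c "
from cell import *
print(hand_in())"
```

```text
the job is handed in; nothing more can be done
None
```

The drawer is pulled fully out to its stop, and the plate is held still by its red handle at about 1.44 rad (estimated from the arm's pose), close to its balance point. I handed the job in holding that pose; no verdict came back.

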